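Set up the starter jar on its cool block and set the rise gauge

TASK

Swing up the bamboo flap of the cubby and leave it standing open, take out the marble block and seat it flat and fully home in the oblong pocket of the jar stand, long side along the long side. Then set the jar with the red band gently upright on the ring marked in the middle of the block, let go of it, and finally pull the sprung rise gauge up by its black tab until the red line on its blade is level with the top of the white housing, where its brake holds it. Leave the other jar and the rest of the kitchen things where they stand.

Things in the scene. Friction and masses are not known exactly. Their poses are not given: they have to be found in the camera images.
- cubby: Low bamboo box fixed on the shelf, 190 x 190 mm and 55 mm high, walls and floor 6 mm, open at the top but covered by the flap. Origin: centre of its underside. The flap's hinge runs along its own +x rim (the side away from the middle of the shelf), parallel to its own y axis.
- flap (a joint): Hinge of the bamboo flap (8 mm thick board, 190 x 190 mm, lying on top of the box): 0 = shut, grows as it opens upward, 1.57 = upright, stop at 1.9 rad. The stiff hinge keeps it where it is left.
- flap_handle (a point): Grip point of the dark wooden knob (head 28 mm across, 16 mm deep, on a 12 mm stem) on top of the flap near its free edge; the point is 35 mm off the flap and 160 mm from the hinge line and moves with it.
- flap_hinge (a point): Middle of the flap's hinge line.
- block: White marble block, 60 mm (own x) x 90 mm (own y) x 28 mm high, 0.4 kg, lying flat in the cubby under the flap at the start. Origin: centre of its underside.
- block_top (a point): Centre of the block's top face, 28 mm above its underside; a thin grey ring 62 mm across is inlaid round it.
- stand: Bamboo jar stand fixed on the shelf: plate 120 mm (own x) x 270 mm (own y), 20 mm high. Origin: on the shelf surface under the pocket's centre. At its own y = -135 mm stands the gauge housing, two white plastic cheeks, open between them to front and back, 34 (x) x 40 (y) mm over all, reaching 95 mm above the shelf.
- pocket (a point): Centre of the floor of the oblong pocket (dark lining), 10 mm above the shelf and 10 mm below the plate's top. The pocket is 63 mm (stand's x) x 93 mm (stand's y), 10 mm deep, edges chamfered; the seated block stands 18 mm proud.
- gauge (a joint): Upward travel of the gauge blade in m: 0 = fully in, stop at 0.068; the red line is level with the housing's top at 0.050. A light spring pulls it in (pulling takes about 4 to 7 N); a friction brake keeps it where it is left.
- gauge_tab (a point): Centre of the gauge's black grip tab, 14 mm (stand's x) x 30 mm (stand's y) x 30 mm high, on top of the blade; its underside is 6 mm above the housing when the blade is fully in. Moves with the blade.
- gauge_line (a point): The red line across the steel blade, 71 mm below the tab's centre; 4 mm high and 26 mm wide, seen between the housing's cheeks; the point is its mid-height. Moves with the blade.
- gauge_mouth (a point): Midway between the tops of the gauge housing's two white cheeks, 95 mm above the shelf.
- jar_red: Empty glass starter jar with a red band round it, body 58 mm across, steel lid 62 mm across and 18 mm high, 105 mm high over all, 0.2 kg. Origin: centre of its underside, z up through the lid.
- jar_plain: The other jar, same shape and size, no band. Stays where it is. Origin: centre of its underside.
- crock: White ceramic crock, 110 mm across, 110 mm high. Stays. Origin: centre of its underside.
- spatula: Red silicone spatula lying flat. Stays.
- scraper: Steel dough scraper, 90 x 120 mm, with a dark wooden grip, lying flat. Stays.
- bowl: Small blue bowl, 90 mm across, 40 mm high. Stays. Origin: centre of its underside.
- oil: Green glass oil bottle, 60 mm across, 210 mm high. Stays. Origin: centre of its underside.
- salt: White salt jar with a dark cap, 66 mm across, 90 mm high. Stays. Origin: centre of its underside.

How it is judged:
On the way, in this order (a step that is already met when the one before it is completed fails the run):
1. the flap is swung open, past 1.2 rad (value of joint flap above 1.2 rad), for 0.2 s.
2. the marble block is let go, seated flat and square in the pocket (horizontal distance between block and pocket below 0.004 m and z of block in the frame of pocket between -0.003 and 0.003 m and angle between block's own z axis and vertical below 0.035 rad and angle between the x axis of block and the x axis of stand, either way round below 0.07 rad and contact force between block and the fingers below 0.1 N), for 0.2 s.
3. the red-banded jar stands upright on the middle of the seated block, let go (horizontal distance between block and pocket below 0.004 m and z of block in the frame of pocket between -0.003 and 0.003 m and angle between block's own z axis and vertical below 0.035 rad and angle between the x axis of block and the x axis of stand, either way round below 0.07 rad and horizontal distance between jar_red and block_top below 0.015 m and z of jar_red in the frame of block_top between -0.004 and 0.004 m and angle between jar_red's own z axis and vertical below 0.06 rad and contact force between jar_red and the fingers below 0.1 N), for 0.2 s.
4. the gauge is pulled up until its red line is level with the housing's top (z of gauge_line in the frame of gauge_mouth between -0.004 and 0.004 m), for 0.2 s.
At the end, for the whole second after the job is handed in: Flap open past 1.2 rad; block within 4 mm of the pocket's centre, 3 mm of its floor, level to 0.035 and square to 0.07 rad; red-banded jar upright (0.06 rad) within 15 mm of the block's middle; gauge line within 4 mm of the housing top; block and jar at rest (all of step 4 and value of joint flap above 1.2 rad and horizontal distance between block and pocket below 0.004 m and z of block in the frame of pocket between -0.003 and 0.003 m and angle between block's own z axis and vertical below 0.035 rad and angle between the x axis of block and the x axis of stand, either way round below 0.07 rad and horizontal distance between jar_red and block_top below 0.015 m and z of jar_red in the frame of block_top between -0.004 and 0.004 m and angle between jar_red's own z axis and vertical below 0.06 rad and linear speed of each of block, jar_red below 0.02 m/s); the robot touches nothing.
It fails at once if the jar without a band is shifted by more than 25 mm (distance of jar_plain from where it was at the start of the episode above 0.025 m).
It fails at once if another bystander (crock, spatula, scraper, bowl, oil bottle, salt jar) is shifted by more than 25 mm (distance of any of crock, spatula, scraper, bowl, oil, salt from where it was at the start of the episode above 0.025 m).
It fails at once if the red-banded jar is tipped past 0.6 rad (angle between jar_red's own z axis and vertical above 0.6 rad).
It fails at once if the jar is knocked or pressed on the block with more than 45 N (contact force between jar_red and block above 45 N).
It also fails if it takes over 72 s, if anything falls off the work surface, if the arm or the gripper's body presses on something with over 40 N, if the wrist force passes 120 N, or if a joint passes its speed limit or range.

ROBOT

A 6-joint arm with a two-finger parallel gripper is mounted at the origin on the work surface. World frame = base frame: x ahead of the robot, y to its left, z up, the work surface at z = 0. Lengths are in m, angles in rad, forces in N, time in s.
With the tool pointing down it reaches from about 0.275 to 0.775 m from the base axis. Payload 14.6 kg.
Tool frame: the origin (TCP) lies midway between the tips of the shut fingers; the grasp point (between the pads) lies 19 mm behind it (grasp_offset is the distance from the TCP to the grasp point, in m); z points along the fingers, y is the line along which they close (so a half turn about z gives the same grasp; the last joint's range is limited). The gripper opens to 85 mm and grips with 20 to 120 N. Pads are 22 mm wide; open, the fingers measure 114 mm over their backs; the gripper's body (76 mm by 85 mm) begins 54 mm behind the grasp point. The pads swing forward as they close: fully open they stand 13 mm farther back than shut.
Start: joints at [-1.43, 0.263, -0.048, 1.259, 0, 1.415], TCP at [0.153, -0.502, 0.231] pointing down, gripper open.
Joint ranges: [-2.65, 2.65], [-0.89, 1.7], [-1.18, 1.37], [-2.13, 2.11], [-1.35, 1.29], [-3.14, 3.14]. Speed limits (rad/s): [1.89, 1.89, 2.57, 2.79, 3.14, 3.14].

INTERFACE

Orientations are given as a rotation vector (axis times angle).
In Python, from station import * gives the robot as it stands. The module is installed in compiled form; this text tells all that it offers.
- The arm moves only by the tool apply_moves, never from a script. Its argument "rows" is a list of rows, each a list of 5 numbers: the shift along the world's x, y, z in m, then the turn about the world's z in rad, then the opening, from -1 (shut) to 1 (fully open). A call has 1 to 12 rows; each row shifts and turns the commanded pose from where the row before left it; what a row does not reach is not made up. A row lasts 1/10 s, in which the tool goes at most 50 mm and 8.59 degrees, less where a joint would pass 70% of its speed; a pose out of reach is approached as far as the arm can. A call is refused whole if a number of a shift passes 0.05 or a number of a turn 0.15, either way. A call with a gripper value outside its range is refused whole. The fingers move at their own pace and stop on an object; "grip_force" is the grip in N (left out, the last holds). Time passes only in rows, so rows that do not move let the fingers close. It gives the time, the measured TCP pose, the force, the opening and the grip force at its end, in the units of the state.
- state(): the state, without advancing time (a new reading comes with each control period).
- snapshot(name): name is "scene" or "top" or "wrist"; returns the picture (480x640x3 uint8, red, green, blue); there is no depth.
- camera_params(name): a dict with "camera_matrix" (3x3 intrinsics, pixels), "k1" (the pictures are not rectified: a ray, as slopes to the right and down, at radius r is drawn at 1 + k1 r^2 times it, then the intrinsics apply), "T" (4x4, takes a point from camera to world coordinates); the wrist camera has in their place "tool_from_camera" (4x4, takes a point from camera to tool coordinates, whose origin is the TCP and whose axes are the flange's). Camera axes: x right, y up, looking along -z (the intrinsics and any distortion apply to the point x, -y, -z); pixel columns grow to the right and rows downward; lengths in m; the calibration is good to about 2 mm. A picture is of the moment at which its call begins: read the wrist's pose just before it. camera_params takes no time and is no camera call.
- sign_off(): hands the job in; it is judged then, once.
Trained networks look in the newest picture that a camera, given by its name, has taken for a name from the list of things; names that differ only in an ending like _2 or _b are one class to them, and where a whole thing is asked for, a point or a joint stands for the part that bears it (a point fixed in the world has none). Each returns a list of dicts, best first, with "conf" (0 to 1); they miss things now and then, are a little off and sometimes report something else, mostly with a low value. They report only what shows in the picture. A call takes as long as a camera call.
- masks_of(camera, query): "mask" (480x640 bool, what is visible of it) and "pixel" ([column, row] in pixels, amid what is visible of it).
- spot_point(camera, query): "pixel" ([column, row] in pixels: a listed point, or the origin of a listed thing).
The state is a dict: "time": time; "joints": joint angles; "joint_velocities": joint speeds; "joint_efforts": joint torques, N m; "tool_pos": TCP position; "tcp_rot": TCP orientation; "ft_force": force on the tool from outside, world axes, zero at the start; "torque": the same for the moment, N m; "finger_gap": opening from 0.0 (shut) to 1.0 (fully open); "gripper_force": force on a finger pad.
Only numpy, scipy, OpenCV 4.12 (cv2) and the standard library are available. Lean on these libraries where they do the work, as an engineer would, in place of code of your own. Each camera call takes 0.05 s, during which the arm holds its last target. There are 200 camera calls.

## Working session

There is one attempt and no reset: what is moved stays moved. The work goes in short steps, Python scripts to look and compute and a tool call to move; the robot and the scene stay as the last step left them, time stands still between calls to the robot, and variables do not carry over. Pictures are saved under pics/ and viewed, at most 10 in all, crops included, and the job is handed in when it is done.

Besides the shell and the picture viewer there is one more tool, called after "Request:" in YAML: its name, and indented under it one key for each argument. apply_moves: Moves the arm, as the interface text tells. Its arguments: {"type":"object","properties":{"rows":{"type":"array","items":{"type":"array","items":{"type":"number"}}},"grip_force":{"type":"number"}},"required":["rows"]}

```bash
mkdir -p pics; cat > h.py <<'E'
from station import *
import numpy as np, cv2
from scipy.spatial.transform import Rotation as R
def cam(n):
    p=camera_params(n); K=np.array(p["camera_matrix"]); 
    if "T" in p: T=np.array(p["T"])
    else:
        s=state(); W=np.eye(4); W[:3,:3]=R.from_rotvec(s["tcp_rot"]).as_matrix(); W[:3,3]=s["tool_pos"]
        T=W@np.array(p["tool_from_camera"])
    return K,p["k1"],T
def ray(c,px):
    K,k1,T=c
    u=np.array([(px[0]-K[0,2])/K[0,0],(px[1]-K[1,2])/K[1,1]]); v=u.copy()
    for _ in range(20): v=u/(1+k1*(v@v))
    d=T[:3,:3]@np.array([v[0],-v[1],-1]); return T[:3,3],d/np.linalg.norm(d)
def atz(c,px,z):
    o,d=ray(c,px); return o+d*(z-o[2])/d[2]
def tri(rs):
    A=np.zeros((3,3));b=np.zeros(3)
    for o,d in rs:
        P=np.eye(3)-np.outer(d,d);A+=P;b+=P@o
    x=np.linalg.solve(A,b); return x,[float(np.linalg.norm((np.eye(3)-np.outer(d,d))@(x-o))) for o,d in rs]
def proj(c,X):
    K,k1,T=c; q=np.linalg.inv(T)@np.append(X,1); v=np.array([q[0],-q[1]])/-q[2]; v=v*(1+k1*(v@v))
    return K[:2,:2]@v+K[:2,2]
def save(im,n): cv2.imwrite("pics/"+n+".png",im[:,:,::-1])
E
cat > a.py <<'E'
from h import *
np.set_printoptions(precision=4,suppress=True)
C={n:cam(n) for n in("scene","top")}
I={n:snapshot(n) for n in C}
save(I["top"],"top0"); save(I["scene"],"scene0")
for q in ["flap_handle","flap_hinge","cubby","pocket","gauge_tab","gauge_mouth","jar_red","jar_plain","crock","bowl","oil","salt"]:
    D={n:spot_point(n,q)[:1] for n in C}
    for n in C: print(q,n,[(np.round(d["pixel"]),round(d["conf"],2)) for d in D[n]],end=" ")
    if all(D.values()):
        x,e=tri([ray(C[n],D[n][0]["pixel"]) for n in C]); print(x,np.round(e,4))
    else: print()
print({n:C[n][2][:3,3] for n in C},state()["time"])
E
python3 a.py
```

```text
flap_handle scene [(array([383., 200.]), 0.86)] flap_handle top [(array([230., 241.]), 0.63)] [0.5717 0.2505 0.0986] [0.0028 0.0028]
flap_hinge scene [(array([418., 189.]), 0.76)] flap_hinge top [(array([171., 248.]), 0.91)] [0.5633 0.3979 0.0572] [0.0028 0.0028]
cubby scene [(array([392., 220.]), 0.62)] cubby top [(array([211., 248.]), 0.59)] [ 0.5615  0.3134 -0.0026] [0.0068 0.0068]
pocket scene [(array([285., 261.]), 0.85)] pocket top [(array([338., 266.]), 0.71)] [ 0.5112 -0.0006  0.0107] [0.0063 0.0063]
gauge_tab scene [(array([246., 257.]), 0.73)] gauge_tab top [(array([400., 254.]), 0.55)] [ 0.5345 -0.1269  0.1223] [0.0047 0.0047]
gauge_mouth scene [(array([242., 269.]), 0.87)] gauge_mouth top [(array([398., 254.]), 0.62)] [ 0.5323 -0.1323  0.0889] [0.0008 0.0008]
jar_red scene [(array([191., 370.]), 0.95)] jar_red top [(array([466., 218.]), 0.7)] [ 0.6232 -0.319   0.0141] [0.0018 0.0018]
jar_plain scene [(array([172., 324.]), 0.96)] jar_plain top [(array([457., 272.]), 0.92)] [ 0.49   -0.2921 -0.002 ] [0.0017 0.0017]
crock scene [(array([371., 325.]), 0.75)] crock top [(array([332., 167.]), 0.9)] [0.764  0.0153 0.0027] [0.0022 0.0022]
bowl scene [(array([196., 270.]), 0.9)] bowl top [(array([407., 323.]), 0.93)] [ 0.3668 -0.165  -0.0191] [0.0007 0.0007]
oil scene [(array([312., 362.]), 0.87)] oil top [(array([388., 166.]), 0.63)] [ 0.7577 -0.1313  0.0064] [0.0045 0.0045]
salt scene [(array([261., 390.]), 0.93)] salt top [(array([434., 177.]), 0.77)] [ 0.7343 -0.2432 -0.0016] [0.0026 0.0026]
{'scene': array([ 1.1572, -0.4677,  0.7993]), 'top': array([0.4523, 0.0479, 1.2753])} 1.3
```

View pics/top0.png

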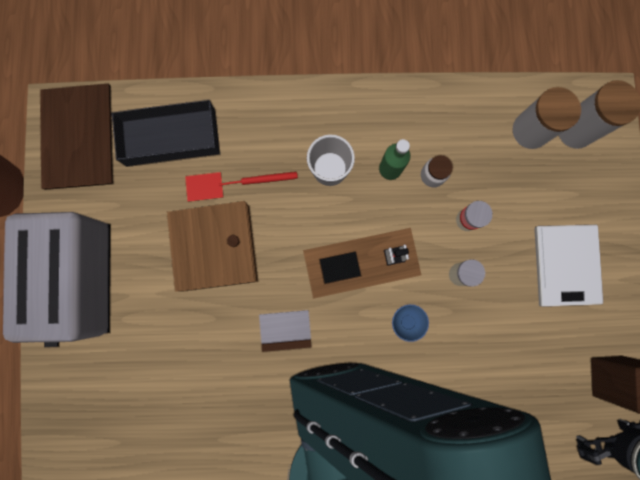

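View pics/scene0.png

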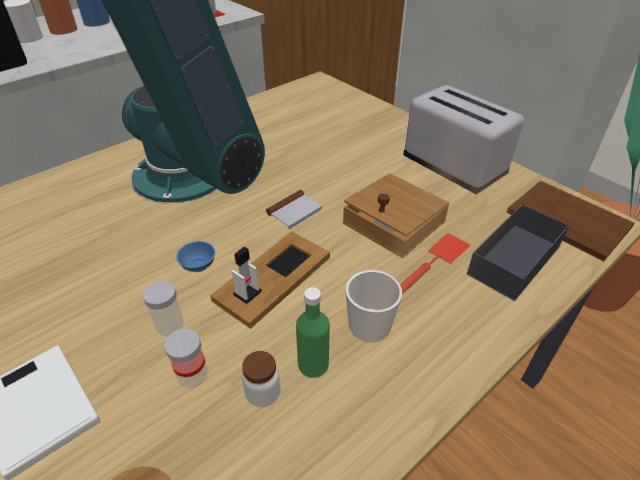

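The top view shows the flap at (168–257, 202–291) with its knob at (233,241). The pocket is at (340,267), the gauge at (398,254), the red-banded jar at (476,216) and the plain jar at (470,272). The scene view agrees. Next I'll work out the yaws.

```bash
cat > b.py <<'E'
from h import *
np.set_printoptions(precision=4,suppress=True)
C=cam("top"); snapshot("top")
for q,z in [("flap",.063),("stand",.02),("pocket",.015)]:
    for m in masks_of("top",q)[:2]:
        k=m["mask"].astype(np.uint8); n=k.sum()
        cs,_=cv2.findContours(k,0,1); c=max(cs,key=cv2.contourArea)[:,0,:].astype(float)
        W=np.array([atz(C,p,z)[:2] for p in c]).astype(np.float32)
        r=cv2.minAreaRect(W); print(q,m["conf"],n,r)
s=state();print(s["tool_pos"],R.from_rotvec(s["tcp_rot"]).as_matrix())
print(camera_params("wrist"))
E
python3 b.py
```

```text
stand 0.69 5478 ((0.5200315117835999, -0.05329398810863495), (0.12327378243207932, 0.2720803916454315), 10.139012336730957)
[ 0.153  -0.5022  0.2313] [[ 0.9566  0.2915 -0.    ]
 [ 0.2915 -0.9566 -0.    ]
 [-0.      0.     -1.    ]]
{'camera_matrix': array([[331.9097,   0.    , 318.6822],
       [  0.    , 331.9097, 237.1746],
       [  0.    ,   0.    ,   1.    ]]), 'k1': -0.031595308849324266, 'tool_from_camera': array([[-0.0012,  0.9641,  0.2657,  0.0669],
       [ 1.    ,  0.0012,  0.    ,  0.0009],
       [-0.0003,  0.2657, -0.9641, -0.1412],
       [ 0.    ,  0.    ,  0.    ,  1.    ]])}
```

Request:
apply_moves:
  rows:
    - [0.025,0.034,0.003,0.1,1]
    - [0.025,0.034,0.003,0.1,1]
    - [0.025,0.034,0.003,0.1,1]
    - [0.025,0.034,0.003,0.1,1]
    - [0.025,0.034,0.003,0.1,1]
    - [0.025,0.034,0.003,0.1,1]
    - [0.025,0.034,0.003,0.1,1]
    - [0.025,0.034,0.003,0.1,1]
    - [0.025,0.034,0.003,0.1,1]
    - [0.025,0.034,0.003,0.1,1]
    - [0.025,0.034,0.003,0.1,1]
    - [0.025,0.034,0.003,0.1,1]

```text
time: 2.7
tool_pos: [0.4538, -0.0925, 0.2676]
tcp_rot: [2.298, 2.141, 0.0]
ft_force: [0.7, -2.0, 1.0]
finger_gap: 0.998
gripper_force: 0.0
```

Request:
apply_moves:
  rows:
    - [0.025,0.034,0,0.1,1]
    - [0.025,0.034,0,0.08,1]
    - [0,0,0,0,1]
    - [0,0,0,0,1]

```text
time: 3.1
tool_pos: [0.5031, -0.0256, 0.267]
tcp_rot: [-2.1, -2.336, 0.001]
ft_force: [-0.0, 1.4, 0.2]
finger_gap: 0.997
gripper_force: 0.0
```

```bash
cat > w.py <<'E'
import sys
from h import *
np.set_printoptions(precision=4,suppress=True)
name=sys.argv[1]; C=cam("wrist"); im=snapshot("wrist"); save(im,name)
s=state(); M=R.from_rotvec(s["tcp_rot"]).as_matrix(); print(s["time"],s["tool_pos"],"toolx yaw",np.arctan2(M[1,0],M[0,0]))
Z=dict(pocket=.01,gauge_tab=.116,gauge_mouth=.095,flap_handle=.098,flap_hinge=.055,block=.006,block_top=.034,jar_red=0,gauge_line=.05)
rs=[]
for q in sys.argv[2:]:
    q,_,z=q.partition("="); z=float(z) if z else Z[q]
    for d in spot_point("wrist",q)[:1]:
        o,v=ray(C,d["pixel"]); print(q,np.round(d["pixel"],1),round(d["conf"],2),"@z",z,atz(C,d["pixel"],z)); rs.append((q,o.tolist(),v.tolist()))
import json; json.dump(rs,open(name+".json","w"))
E
python3 w.py w1 pocket gauge_tab gauge_mouth flap_handle
```

```text
3.15 [ 0.5028 -0.0263  0.2672] toolx yaw 1.6755690706648048
pocket [327.6 177. ] 0.82 @z 0.01 [0.5102 0.0058 0.01  ]
gauge_tab [338.9 335.9] 0.91 @z 0.116 [ 0.5352 -0.1394  0.116 ]
gauge_mouth [338.2 316.1] 0.56 @z 0.095 [ 0.5344 -0.129   0.095 ]
```

View pics/w1.png

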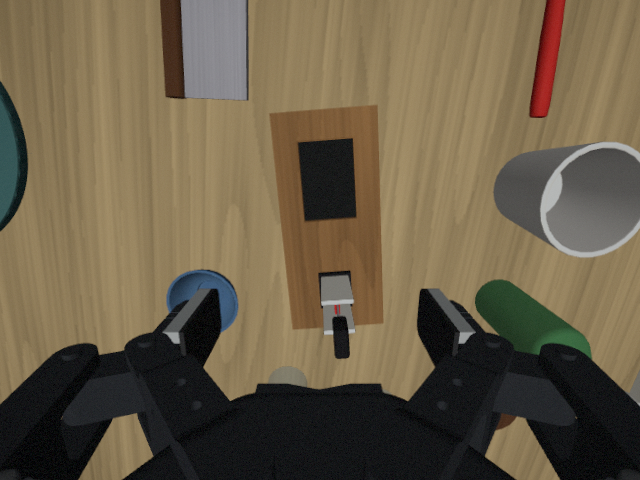

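The wrist view shows the dark pocket at (299–356, 139–221) and the gauge tab at (341,336). I'll refine both by fitting their outlines.

```bash
cat > c.py <<'E'
from h import *
C=cam("wrist"); im=cv2.imread("pics/w1.png"); g=im.max(axis=2); k=np.zeros_like(g)
k[125:235,285:370]=(g[125:235,285:370]<50)
cs,_=cv2.findContours(k,0,1); c=max(cs,key=cv2.contourArea)[:,0,:]; print(cv2.minAreaRect(c))
for z in (.01,.02):
    W=np.array([atz(C,p,z)[:2] for p in c.astype(float)]).astype(np.float32); print("pocket",z,cv2.minAreaRect(W),W.mean(0))
h=cv2.cvtColor(im,cv2.COLOR_BGR2HSV); print(h[240,330],h[240,260],h[120,330])
# plate corners by eye at z=.02
Q=np.array([atz(C,p,.02)[:2] for p in [(270,114),(377,105),(383,323),(292,329)]]); print(Q,Q.mean(0))
print(np.linalg.norm(Q[0]-Q[1]),np.linalg.norm(Q[1]-Q[2]),np.linalg.norm(Q[2]-Q[3]),np.linalg.norm(Q[0]-Q[3]),[np.arctan2(*(a)[::-1]) for a in (Q[1]-Q[0],Q[2]-Q[3],Q[1]-Q[2],Q[0]-Q[3])])
E
python3 c.py
```

```text
((327.7892761230469, 179.19081115722656), (78.2801513671875, 54.29750442504883), 85.71085357666016)
pocket 0.01 ((0.5103622078895569, 0.00035430118441581726), (0.06283358484506607, 0.09260604530572891), 10.218931198120117) [0.5102532  0.00159827]
pocket 0.02 ((0.5099927186965942, 0.0013207755982875824), (0.06125766038894653, 0.09028339385986328), 10.218915939331055) [0.50988656 0.00253352]
[ 15 139 125] [ 19  94 147] [ 15 134 126]
[[ 0.43864011  0.06738942]
 [ 0.55514888  0.08880394]
 [ 0.60257361 -0.17557935]
 [ 0.48443006 -0.19645209]] [ 0.52019816 -0.05395952]
0.11846043541783642 0.2686031107158198 0.11997320251281345 0.2677854808850116 [np.float64(0.18177293834925598), np.float64(0.1748681797045769), np.float64(1.748287387255753), np.float64(1.7426356677423376)]
```

Request:
apply_moves:
  rows:
    - [0.01,0.045,0,0,1]
    - [0.01,0.045,0,0,1]
    - [0.01,0.045,0,0,1]
    - [0.01,0.045,0,0,1]
    - [0,0,0,0,1]
    - [0,0,0,0,1]

```text
time: 3.95
tool_pos: [0.5429, 0.1538, 0.2672]
tcp_rot: [-2.101, -2.336, 0.001]
ft_force: [0.3, -0.1, -0.6]
finger_gap: 1.006
gripper_force: 0.0
```

```bash
python3 w.py w2 flap_handle flap_hinge pocket
python3 - <<'E'
from h import *
import cv2
C=cam("wrist");snapshot("wrist")
for q in ("flap","cubby","flap_handle"):
    for m in masks_of("wrist",q)[:1]:
        k=m["mask"].astype(np.uint8);cs,_=cv2.findContours(k,0,1); c=max(cs,key=cv2.contourArea)[:,0,:]
        W=np.array([atz(C,p,.063)[:2] for p in c.astype(float)]).astype(np.float32)
        print(q,m["conf"],m["pixel"],k.sum(),cv2.minAreaRect(W),cv2.approxPolyDP(c,8,True)[:,0].tolist())
E
```

```text
4.0 [0.5429 0.153  0.2673] toolx yaw 1.6752891032723818
flap_handle [363.1 124.2] 0.76 @z 0.098 [0.5732 0.2424 0.098 ]
pocket [282.7 309.5] 0.72 @z 0.01 [0.5101 0.0063 0.01  ]
flap 0.57 [360.4, 78.4] 31287 ((0.5694781541824341, 0.2823029160499573), (0.19580665230751038, 0.14071038365364075), 6.162864685058594) [[258, 0], [263, 155], [454, 155], [464, 0]]
cubby 0.79 [361.2, 77.8] 31397 ((0.5694477558135986, 0.28229406476020813), (0.1958530694246292, 0.14072167873382568), 6.170357704162598) [[259, 0], [263, 155], [454, 155], [465, 0]]
flap_handle 0.76 [358.0, 79.5] 31376 ((0.5693801641464233, 0.28229284286499023), (0.19580598175525665, 0.1407218724489212), 6.166661262512207) [[258, 0], [263, 155], [454, 154], [465, 0]]
```

View pics/w2.png

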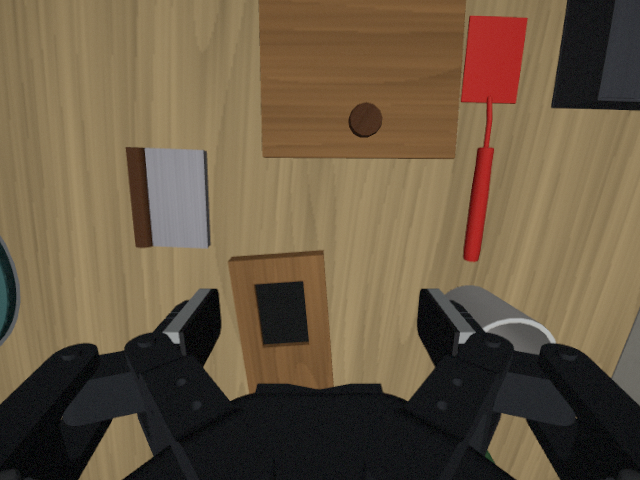

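The view shows the knob head at (366,119), the flap's free edge along row 156 from (263) to (455), and the pocket at (255–309, 281–346).

```bash
python3 - <<'E'
from h import *
C=cam("wrist")
print("knob",atz(C,(366,119),.098),atz(C,(366,119),.106))
a,b=atz(C,(263,157),.063),atz(C,(455,158),.063); print(a,b,np.linalg.norm(a-b),np.arctan2((b-a)[1],(b-a)[0]))
u=(b-a)/np.linalg.norm(b-a); n=np.array([-u[1],u[0],0]); print("knob exp",(a+b)/2+.03*n,"hinge",(a+b)/2+.19*n)
im=cv2.imread("pics/w2.png"); g=im.max(axis=2); k=np.zeros_like(g); k[270:355,245:318]=g[270:355,245:318]<50
c=max(cv2.findContours(k,0,1)[0],key=cv2.contourArea)[:,0,:].astype(float)
for z in (.01,.02): print(cv2.minAreaRect(np.array([atz(C,p,z)[:2] for p in c]).astype(np.float32)))
# two-view knob height: top/scene networks + this ray
import json
T=cam("top");S=cam("scene")
print(tri([ray(C,(366,119)),ray(T,(233,241))]),tri([ray(C,(366,119)),ray(S,(383,200))]))
E
```

```text
knob [0.57554507 0.24631829 0.098     ] [0.57452757 0.24561483 0.106     ]
[0.48099799 0.2023484  0.063     ] [0.67572683 0.22176297 0.063     ] 0.19569426213672073 0.09937214234267953
knob exp [0.57538615 0.24190768 0.063     ] hinge [0.55951276 0.40111835 0.063     ]
((0.5096449255943298, -0.00036887824535369873), (0.06240950524806976, 0.08884213864803314), 10.336894035339355)
((0.510306715965271, 0.0051333121955394745), (0.06084419786930084, 0.08661381155252457), 10.336889266967773)
(array([0.57346604, 0.24537408, 0.10399341]), [0.0013664321766759, 0.0013664321766756508]) (array([0.57420408, 0.24517033, 0.10331342]), [0.0009410113850099557, 0.00094101138500995])
```

Request:
apply_moves:
  rows:
    - [0.016,0.046,0,0,1]
    - [0.016,0.046,0,0,1]
    - [0,0,-0.04,0,1]
    - [0,0,-0.04,0,1]
    - [0,0,-0.04,0,1]
    - [0,0,-0.04,0,1]
    - [0,0,-0.027,0,1]
    - [0,0,0,0,-1]
    - [0,0,0,0,-1]
    - [0,0,0,0,-1]
    - [0,0,0,0,-1]
    - [0,0,0,0,-1]
  grip_force: 40

```text
time: 5.55
tool_pos: [0.5729, 0.245, 0.0808]
tcp_rot: [-2.101, -2.334, 0.005]
ft_force: [-12.5, -5.8, 2.4]
finger_gap: 0.309
gripper_force: 39.5
```

Request:
apply_moves:
  rows:
    - [-0.0006,0.0063,0.0189,0,-1]
    - [-0.0009,0.0085,0.0179,0,-1]
    - [-0.001,0.0105,0.0168,0,-1]
    - [-0.0012,0.0124,0.0154,0,-1]
    - [0,0,0,0,-1]

```text
time: 6.05
tool_pos: [0.5687, 0.2861, 0.1502]
tcp_rot: [-2.095, -2.334, 0.001]
ft_force: [-12.1, 7.0, -8.9]
finger_gap: 0.31
gripper_force: 42.2
```

Request:
apply_moves:
  rows:
    - [-0.0014,0.0142,0.0138,0,-1]
    - [-0.0016,0.0157,0.012,0,-1]
    - [-0.0017,0.0171,0.01,0,-1]
    - [-0.0018,0.0182,0.008,0,-1]
    - [-0.0019,0.0189,0.0056,0,-1]
    - [0,0,0,0,-1]

```text
time: 6.65
tool_pos: [0.5602, 0.3694, 0.197]
tcp_rot: [-2.096, -2.335, 0.007]
ft_force: [-8.3, 2.4, -20.4]
finger_gap: 0.306
gripper_force: 42.7
```

Request:
apply_moves:
  rows:
    - [-0.002,0.0195,0.0033,0,-1]
    - [-0.002,0.0198,0.001,0,-1]
    - [-0.002,0.0197,-0.0014,0,-1]
    - [0,0,0,0,-1]
    - [0,0,0,0,-1]
    - [0,0,0,0,-1]

```text
time: 7.25
tool_pos: [0.5545, 0.4253, 0.1993]
tcp_rot: [-2.1, -2.334, 0.012]
ft_force: [-8.8, -3.4, -23.7]
finger_gap: 0.305
gripper_force: 41.8
```

Request:
apply_moves:
  rows:
    - [0,0,0,0,1]
    - [0,0,0,0,1]
    - [0,0,0,0,1]
    - [0,0,0.045,0,1]
    - [0,0,0.045,0,1]
    - [0.003,-0.045,0,0,1]
    - [0.003,-0.045,0,0,1]
    - [0.003,-0.045,0,0,1]
    - [0.003,-0.045,0,0,1]
    - [0,0,0,0,1]
    - [0,0,0,0,1]

```text
time: 8.35
tool_pos: [0.5693, 0.2459, 0.2927]
tcp_rot: [2.103, 2.332, 0.003]
ft_force: [-0.3, 0.4, -1.2]
finger_gap: 1.003
gripper_force: 0.0
```

```bash
python3 w.py w3 block block_top flap_handle=.215
```

```text
8.4 [0.5692 0.2468 0.2923] toolx yaw 1.6752992574326677
block [314.5 149.8] 0.73 @z 0.006 [0.5582 0.3067 0.006 ]
block_top [316.1 151.2] 0.89 @z 0.034 [0.5605 0.3056 0.034 ]
```

View pics/w3.png

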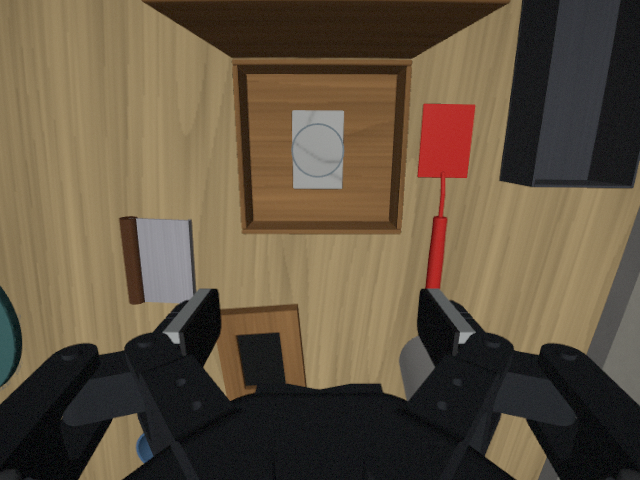

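The flap stands open. The marble block shows at (292–344, 110–189), with its ring centred at (318,150).

```bash
python3 - <<'E'
from h import *
C=cam("wrist"); im=cv2.imread("pics/w3.png"); h=cv2.cvtColor(im,cv2.COLOR_BGR2HSV); k=np.zeros(h.shape[:2],np.uint8)
k[95:205,275:360]=(h[95:205,275:360,1]<60)&(h[95:205,275:360,2]>70)
k=cv2.morphologyEx(k,cv2.MORPH_CLOSE,np.ones((7,7)))
c=max(cv2.findContours(k,0,1)[0],key=cv2.contourArea)[:,0,:].astype(float)
for z in (.03,.034,.04): print(z,cv2.minAreaRect(np.array([atz(C,p,z)[:2] for p in c]).astype(np.float32)))
# second view for height: top camera
T=cam("top"); snapshot("top")
for d in spot_point("top","block_top")[:1]:
    print(d, tri([ray(T,d["pixel"]),ray(C,(318,150))]))
print("ring",atz(C,(318,150),.034), proj(C,np.array([.5605,.3056,.034])))
E
```

```text
0.03 ((0.5603939294815063, 0.30869224667549133), (0.06133604422211647, 0.08914276212453842), 6.02631950378418)
0.034 ((0.5604068040847778, 0.30874115228652954), (0.060727011412382126, 0.08825767785310745), 6.026325702667236)
0.04 ((0.5604259967803955, 0.30881452560424805), (0.05981350317597389, 0.08693002909421921), 6.026279926300049)
{'pixel': [212.4, 249.8], 'conf': 0.61} (array([0.56097814, 0.30897995, 0.02124414]), [0.000563468777497079, 0.0005634687774970357])
ring [0.56150796 0.30892359 0.034     ] [316.84348819 152.82214551]
```

Request:
apply_moves:
  rows:
    - [-0.0087,0,0,0.15,1]
    - [0,0.0306,0,0.15,1]
    - [0,0.0306,0,0.15,1]
    - [0,0,0,0.15,1]
    - [0,0,0,0.15,1]
    - [0,0,0,0.15,1]
    - [0,0,0,0.15,1]
    - [0,0,0,0.15,1]
    - [0,0,0,0.15,1]
    - [0,0,0,0.15,1]

```text
time: 9.65
tool_pos: [0.5601, 0.3085, 0.2914]
tcp_rot: [0.065, -3.141, 0.0]
ft_force: [-0.6, -0.1, -0.3]
finger_gap: 1.003
gripper_force: 0.0
```

Request:
apply_moves:
  rows:
    - [0,0,0,0.15,1]
    - [0,0,0,0.15,1]
    - [0,0,0,0.15,1]
    - [0,0,0,0.15,1]
    - [0,0,0,0.15,1]
    - [0,0,0,0.15,1]
    - [0,0,0,0.15,1]
    - [0,0,0,0.15,1]
    - [0,0,0,0.15,1]
    - [0,0,0,0.15,1]
    - [0,0,0,0.1416,1]
    - [0,0,0,0,1]

```text
time: 10.85
tool_pos: [0.5601, 0.3084, 0.2914]
tcp_rot: [2.338, -2.098, -0.0]
ft_force: [-0.3, 0.1, 0.1]
finger_gap: 1.0
gripper_force: 0.0
```

```bash
python3 w.py w4 block_top pocket flap_handle=.215
python3 - <<'E'
from h import *
C=cam("wrist"); im=cv2.imread("pics/w4.png"); h=cv2.cvtColor(im,cv2.COLOR_BGR2HSV)
print(proj(C,np.array([.5605,.308,.034])))
u,v=proj(C,np.array([.5605,.308,.034])).astype(int)
k=np.zeros(h.shape[:2],np.uint8); s=np.s_[max(0,v-70):v+70,u-60:u+60]
k[s]=(h[s][...,1]<60)&(h[s][...,2]>70)
k=cv2.morphologyEx(k,cv2.MORPH_CLOSE,np.ones((7,7)))
c=max(cv2.findContours(k,0,1)[0],key=cv2.contourArea)[:,0,:].astype(float)
print(cv2.minAreaRect(np.array([atz(C,p,.034)[:2] for p in c]).astype(np.float32)))
E
```

```text
10.9 [0.5601 0.3083 0.2914] toolx yaw -1.4681250665159604
block_top [314.7 204.9] 0.64 @z 0.034 [0.5647 0.3099 0.034 ]
flap_handle [309.3 399.1] 0.88 @z 0.215 [0.5541 0.4334 0.215 ]
[318.40841445 204.00836711]
((0.5624856352806091, 0.30515071749687195), (0.060757506638765335, 0.08908005058765411), 5.776766300201416)
```

Request:
apply_moves:
  rows:
    - [0.0014,-0.0013,-0.045,0,1]
    - [0,0,-0.045,0,1]
    - [0,0,-0.045,0,1]
    - [0,0,-0.045,0,1]
    - [0,0,-0.045,0,1]
    - [0,0,-0.03,0,1]
    - [0,0,-0.025,0,1]
    - [0,0,0,0,-1]
    - [0,0,0,0,-1]
    - [0,0,0,0,-1]
    - [0,0,0,0,-1]
    - [0,0,0,0,-1]
  grip_force: 50

```text
time: 12.25
tool_pos: [0.562, 0.3067, 0.0125]
tcp_rot: [-2.334, 2.101, -0.001]
ft_force: [-1.0, -0.3, 2.1]
finger_gap: 0.688
gripper_force: 57.5
```

Request:
apply_moves:
  rows:
    - [0,0,0.03,0,-1]
    - [0,0,0.045,0,-1]
    - [0,0,0.045,0,-1]
    - [0,0,0.02,0,-1]
    - [-0.007,-0.044,0,0.015,-1]
    - [-0.007,-0.044,0,0.015,-1]
    - [-0.007,-0.044,0,0.015,-1]
    - [-0.007,-0.044,0,0.015,-1]
    - [-0.007,-0.044,0,0.015,-1]
    - [0,0,0,0,-1]
    - [0,0,0,0,-1]

```text
time: 13.35
tool_pos: [0.5266, 0.0857, 0.152]
tcp_rot: [-2.409, 2.015, -0.0]
ft_force: [0.2, 0.4, -4.9]
finger_gap: 0.696
gripper_force: 57.2
```

```bash
python3 w.py w5 pocket block_top=.17 
python3 - <<'E'
from h import *
C=cam("wrist"); im=cv2.imread("pics/w5.png"); g=im.max(axis=2)
u,v=proj(C,np.array([.511,0,.01])).astype(int); print(u,v)
k=np.zeros_like(g); s=np.s_[max(0,v-100):v+100,u-75:u+75]; k[s]=g[s]<50
c=max(cv2.findContours(k,0,1)[0],key=cv2.contourArea)[:,0,:].astype(float)
for z in (.01,.02):print(cv2.minAreaRect(np.array([atz(C,p,z)[:2] for p in c]).astype(np.float32)))
E
```

```text
13.4 [0.5268 0.0866 0.1519] toolx yaw -1.3915969440161564
pocket [357.5 130.2] 0.55 @z 0.01 [0.5096 0.0007 0.01  ]
block_top [317.1 321.1] 0.78 @z 0.17 [0.5268 0.0877 0.17  ]
356 127
((0.5102368593215942, 0.0033012256026268005), (0.06332916021347046, 0.09256681054830551), 10.663228034973145)
((0.5112476944923401, 0.003900595009326935), (0.06109078228473663, 0.08929502964019775), 10.663228034973145)
```

View pics/w5.png

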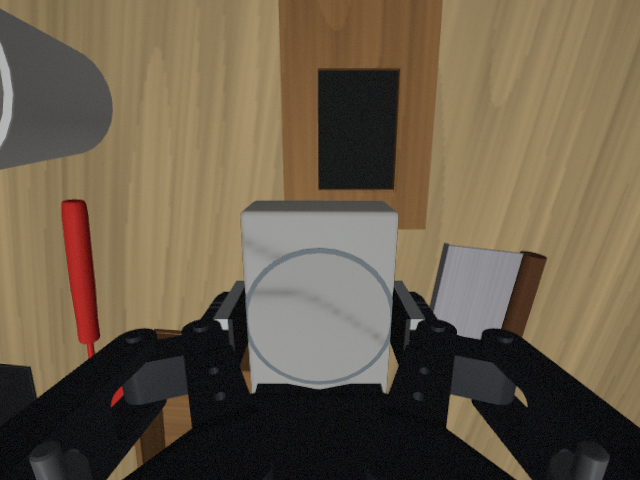

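The held block shows its front edge at (243–397, 210) and its ring at (319,316). The pocket is at (318–399, 69–189). I'll look again from lower down to settle the y offset.

Request:
apply_moves:
  rows:
    - [0,0,-0.035,0,-1]
    - [0,0,-0.035,0,-1]
    - [0,0,0,0,-1]
    - [0,0,0,0,-1]

```text
time: 13.9
tool_pos: [0.5266, 0.0872, 0.0821]
tcp_rot: [2.413, -2.011, -0.001]
ft_force: [0.6, 0.6, -3.3]
finger_gap: 0.688
gripper_force: 57.8
```

```bash
cat > d.py <<'E'
from h import *
import sys
C=cam("wrist"); s=state(); im=snapshot("wrist"); n=sys.argv[1]; save(im,n); g=im.max(axis=2); print(s["tool_pos"],s["tcp_rot"])
u,v=proj(C,np.array([.511,0.001,.01])).astype(int); print(u,v)
k=np.zeros_like(g); q=np.s_[max(0,v-130):max(0,v)+100,u-90:u+90]; k[q]=g[q]<50
c=max(cv2.findContours(k,0,1)[0],key=cv2.contourArea)[:,0,:].astype(float)
print(cv2.boundingRect(c.astype(int)))
for z in (.01,.02):print(z,cv2.minAreaRect(np.array([atz(C,p,z)[:2] for p in c]).astype(np.float32)))
# block front edge in hand
zt=s["tool_pos"][2]+.0215
h=cv2.cvtColor(im[:,:,::-1].copy(),cv2.COLOR_BGR2HSV)
k=((h[...,1]<40)&(h[...,2]>95)).astype(np.uint8); k[:150]=0;k[390:]=0;k[:,:230]=0;k[:,410:]=0
k=cv2.morphologyEx(k,cv2.MORPH_CLOSE,np.ones((9,9)))
col=k[:,260:380]; r=[np.argmax(col[:,i]) for i in range(120)]; print("front row",np.median(r))
a=np.polyfit(np.arange(260,380),r,1); A,B=atz(C,(260,np.polyval(a,260)),zt),atz(C,(379,np.polyval(a,379)),zt); print(A,B)
M=R.from_rotvec(s["tcp_rot"]).as_matrix(); print("front edge in tool",M.T@(A-s["tool_pos"]),M.T@(B-s["tool_pos"]))
for d in spot_point("wrist","block_top")[:1]: print("ring in tool",M.T@(atz(C,d["pixel"],zt)-s["tool_pos"]),d)
E
python3 d.py w6
```

```text
[0.52662346 0.08724657 0.08211358] [ 2.41292258e+00 -2.01112136e+00 -9.90363040e-04]
368 122
(319, 41, 110, 159)
0.01 ((0.5093578100204468, 0.0014954917132854462), (0.06397248059511185, 0.09257800877094269), 10.32480525970459)
0.02 ((0.5107387900352478, 0.002371113747358322), (0.06097397208213806, 0.08823873847723007), 10.324783325195312)
front row 211.0
[0.55577987 0.0466764  0.10361358] [0.51285003 0.03887157 0.10361358]
front edge in tool [ 0.04515483 -0.02135424 -0.02152493] [ 0.0450978   0.02227925 -0.02149237]
```

View pics/w6.png

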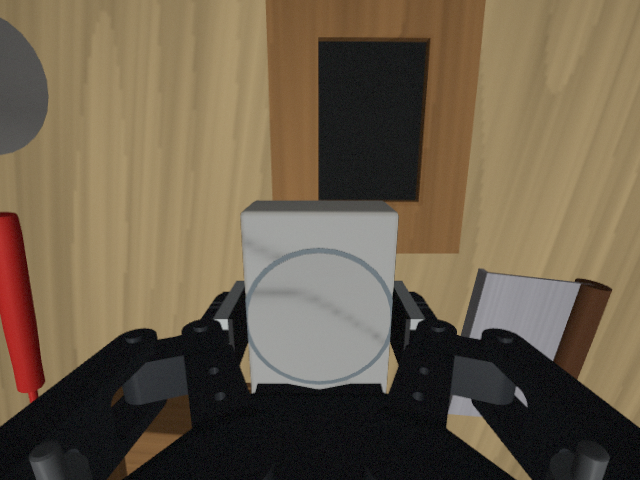

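The lower view puts the held block centred on the tool, front edge at row 211, and the pocket at (319–429, 41–200). That gives a pocket centre of about (0.510, 0.002).

Request:
apply_moves:
  rows:
    - [-0.0084,-0.0427,0,0,-1]
    - [-0.0084,-0.0427,0,0,-1]
    - [0,0,-0.025,0,-1]
    - [0,0,-0.025,0,-1]
    - [0,0,0,0,-1]
    - [0,0,-0.005,0,-1]
    - [0,0,-0.003,0,-1]
    - [0,0,-0.003,0,-1]
    - [0,0,0,0,-1]

```text
time: 14.9
tool_pos: [0.51, 0.0012, 0.0208]
tcp_rot: [-2.412, 2.012, -0.001]
ft_force: [0.6, -0.0, -4.9]
finger_gap: 0.689
gripper_force: 57.8
```

Request:
apply_moves:
  rows:
    - [0,0,-0.002,0,-1]
    - [0,0,-0.002,0,-1]
    - [0,0,0,0,-1]

```text
time: 15.2
tool_pos: [0.5099, 0.0011, 0.0166]
tcp_rot: [-2.412, 2.013, -0.0]
ft_force: [0.3, -0.1, -4.5]
finger_gap: 0.69
gripper_force: 58.0
```

Request:
apply_moves:
  rows:
    - [0,0,0,0,1]
    - [0,0,0,0,1]
    - [0,0,0,0,1]
    - [0,0,0.03,0,1]
    - [0,0,0.045,0,1]
    - [0,0,0.045,0,1]
    - [0,0,0.045,0,1]
    - [0,0,0.045,0,1]
    - [0,0,0,0,1]

```text
time: 16.1
tool_pos: [0.5119, 0.0008, 0.232]
tcp_rot: [-2.409, 2.01, -0.011]
ft_force: [0.2, -0.3, -0.4]
finger_gap: 1.0
gripper_force: 0.0
```

```bash
python3 w.py w7 block_top=.038 gauge_tab gauge_line jar_red=0 jar_plain=0
python3 - <<'E'
from h import *
C=cam("wrist"); im=cv2.imread("pics/w7.png"); h=cv2.cvtColor(im,cv2.COLOR_BGR2HSV)
u,v=proj(C,np.array([.51,.002,.038])).astype(int); print(u,v)
k=np.zeros(h.shape[:2],np.uint8); s=np.s_[max(0,v-62):v+65,u-60:u+60]
k[s]=(h[s][...,1]<60)&(h[s][...,2]>70)
k=cv2.morphologyEx(k,cv2.MORPH_CLOSE,np.ones((7,7)))
c=max(cv2.findContours(k,0,1)[0],key=cv2.contourArea)[:,0,:].astype(float)
print(cv2.minAreaRect(np.array([atz(C,p,.038)[:2] for p in c]).astype(np.float32)))
E
```

```text
16.15 [0.5111 0.0009 0.2292] toolx yaw -1.3908021888765425
block_top [324.9 215. ] 0.71 @z 0.038 [ 0.507  -0.0001  0.038 ]
gauge_tab [317.8  43.6] 0.97 @z 0.116 [ 0.5378 -0.1349  0.116 ]
gauge_line [318.7  67.5] 0.62 @z 0.05 [ 0.5375 -0.1335  0.05  ]
317 216
((0.5051880478858948, -0.0003645308315753937), (0.059693269431591034, 0.08732576668262482), 10.204130172729492)
```

View pics/w7.png

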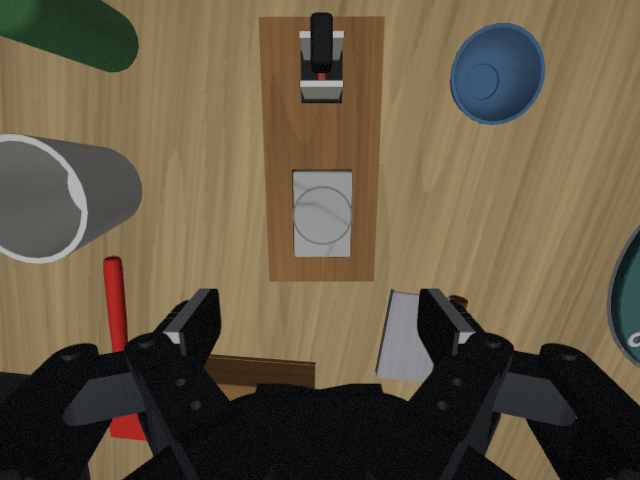

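The block sits centred in the pocket at (293–352, 170–257). I'll press lightly on it with shut fingers to check that it is fully home.

Request:
apply_moves:
  rows:
    - [0,0,-0.045,0,-1]
    - [0,0,-0.045,0,-1]
    - [0,0,-0.045,0,-1]
    - [0,0,-0.04,0,-1]
    - [0,0,-0.01,0,-1]
    - [0,0,0,0,-1]
    - [0,0,-0.003,0,-1]
    - [0,0,-0.003,0,-1]
    - [0,0,-0.001,0,-1]
    - [0,0,0,0,-1]

```text
time: 17.4
tool_pos: [0.5104, 0.001, 0.0378]
tcp_rot: [-2.411, 2.012, -0.004]
ft_force: [-16.0, 2.1, 54.7]
finger_gap: 0.005
gripper_force: 27.2
```

Request:
apply_moves:
  rows:
    - [0,0,0.03,0,-1]
    - [0,0,0.05,0,1]
    - [0,0,0.05,0,1]
    - [0,0,0.05,0,1]
    - [0,0,0.05,0,1]
    - [0,0,0.025,0,1]
    - [0.015,-0.044,0,0,1]
    - [0.015,-0.044,0,0,1]
    - [0.015,-0.044,0,0,1]
    - [0.015,-0.044,0,0,1]
    - [0.015,-0.044,0,0,1]
    - [0,0,0,0,1]

```text
time: 18.6
tool_pos: [0.5855, -0.2236, 0.2884]
tcp_rot: [2.408, -2.017, -0.001]
ft_force: [0.9, 0.8, -0.1]
finger_gap: 1.001
gripper_force: 0.0
```

Request:
apply_moves:
  rows:
    - [0,0,0,0,1]
    - [0,0,0,0,1]

```text
time: 18.8
tool_pos: [0.5846, -0.2181, 0.2901]
tcp_rot: [-2.412, 2.012, -0.0]
ft_force: [-0.1, 0.8, -0.7]
finger_gap: 0.997
gripper_force: 0.0
```

```bash
python3 w.py w8 jar_red=0 jar_plain=0
python3 - <<'E'
from h import *
C=cam("wrist"); im=cv2.imread("pics/w8.png")
T=cam("top"); S=cam("scene"); snapshot("top"); snapshot("scene"); snapshot("wrist")
for q in ("jar_red","jar_plain"):
  P=[(c,spot_point(n,q)) for n,c in (("top",T),("scene",S),("wrist",C))]
  P=[(c,d[0]["pixel"]) for c,d in P if d]
  print(q,len(P),tri([ray(c,p) for c,p in P]),[atz(c,p,0)[:2].round(4) for c,p in P])
p=proj(C,np.array([.623,-.319,.105])); print(p)
x,y=p.astype(int); cv2.imwrite("pics/w8c.png",cv2.resize(im[max(0,y-100):y+140,max(0,x-120):x+120],None,fx=2,fy=2)); print(max(0,x-120),max(0,y-100))
E
```

```text
18.85 [ 0.5846 -0.2178  0.2902] toolx yaw -1.3898182372038506
jar_red [303.6 116.7] 0.66 @z 0.0 [ 0.6212 -0.3163  0.    ]
jar_plain [404.7 153.8] 0.81 @z 0.0 [ 0.4879 -0.2954  0.    ]
jar_red 3 (array([ 0.57642511, -0.26242672, -0.11551879]), [0.10188493946115264, 0.040662889116196616, 0.08211039033153157]) [array([ 0.5387, -0.146 ]), array([ 0.625 , -0.3154]), array([ 0.6215, -0.3178])]
jar_plain 2 (array([ 0.48612083, -0.29826286,  0.00212347]), [0.0034249558006236385, 0.0034249558006236233]) [array([ 0.4827, -0.3009]), array([ 0.4869, -0.2951])]
[297.45458513 103.3394686 ]
177 3
```

View pics/w8.png

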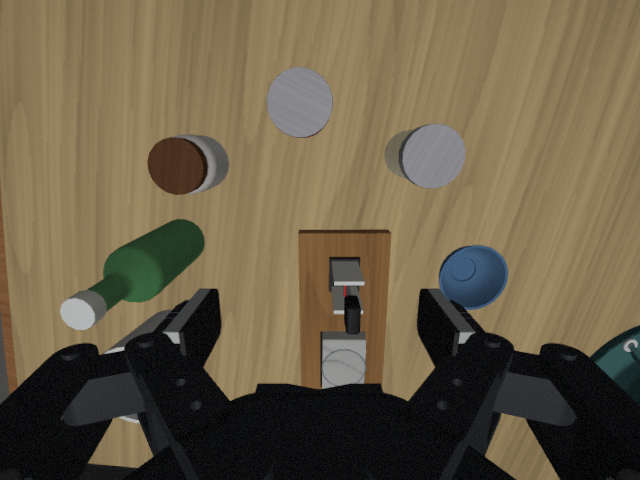

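The lid of the red-banded jar is at (300,102), with the band showing at (313,132). The plain jar's lid is at (433,155). The fix (0.621, −0.318) agrees across the cameras, apart from one false top-camera reading.

Request:
apply_moves:
  rows:
    - [0.0122,-0.0334,0,0,1]
    - [0.0122,-0.0334,0,0,1]
    - [0.012,-0.0334,0,0,1]
    - [0,0,-0.045,0,1]
    - [0,0,-0.045,0,1]
    - [0,0,-0.045,0,1]
    - [0,0,-0.045,0,1]
    - [0,0,-0.038,0,1]
    - [0,0,0,0,1]
    - [0,0,0,0,-1]
    - [0,0,0,0,-1]
    - [0,0,0,0,-1]
  grip_force: 35

```text
time: 20.6
tool_pos: [0.6223, -0.3199, 0.0743]
tcp_rot: [-2.412, 2.013, -0.006]
ft_force: [-1.8, -0.0, 8.2]
finger_gap: 0.711
gripper_force: 38.7
```

Request:
apply_moves:
  rows:
    - [0,0,0,0,-1]
    - [0,0,0,0,-1]
    - [0,0,0,0,-1]

```text
time: 20.9
tool_pos: [0.6223, -0.3199, 0.0743]
tcp_rot: [-2.412, 2.013, -0.006]
ft_force: [-1.3, 0.3, 8.5]
finger_gap: 0.713
gripper_force: 38.6
```

Request:
apply_moves:
  rows:
    - [0,0,0.03,0,-1]
    - [0,0,0.045,0,-1]
    - [0,0,0.045,0,-1]
    - [0,0,0.04,0,-1]
    - [-0.014,0.0401,0,0,-1]
    - [-0.014,0.0401,0,0,-1]
    - [-0.014,0.0401,0,0,-1]
    - [-0.014,0.0401,0,0,-1]
    - [-0.014,0.0401,0,0,-1]
    - [-0.014,0.0401,0,0,-1]
    - [-0.014,0.0401,0,0,-1]
    - [-0.014,0.0401,0,0,-1]

```text
time: 22.1
tool_pos: [0.5087, 0.0031, 0.233]
tcp_rot: [-2.411, 2.012, -0.003]
ft_force: [1.4, 0.0, -2.2]
finger_gap: 0.711
gripper_force: 40.0
```

Request:
apply_moves:
  rows:
    - [0,0,0,0,-1]
    - [0,0,0,0,-1]

```text
time: 22.3
tool_pos: [0.5094, 0.0024, 0.233]
tcp_rot: [-2.413, 2.01, -0.003]
ft_force: [0.2, -1.2, -2.9]
finger_gap: 0.715
gripper_force: 39.8
```

```bash
python3 w.py w9 gauge_tab gauge_mouth jar_red=.16; python3 - <<'E'
from h import *
im=snapshot("scene"); save(im,"s9")
C=cam("scene")
for q in("jar_red","block_top","gauge_tab","gauge_mouth"):
    for d in spot_point("scene",q)[:1]: print(q,d)
print(proj(C,np.array([.51,.001,.038])),proj(C,np.append(state()["tool_pos"][:2],state()["tool_pos"][2]-.0743)))
E
```

```text
22.35 [0.5097 0.0016 0.2326] toolx yaw -1.3902598829001152
gauge_tab [317.2  65.5] 0.23 @z 0.116 [ 0.5328 -0.1193  0.116 ]
gauge_mouth [320.4  54. ] 0.9 @z 0.095 [ 0.5328 -0.1322  0.095 ]
jar_red [320.5 251.7] 0.84 @z 0.16 [0.508  0.0031 0.16  ]
jar_red {'pixel': [285.4, 210.5], 'conf': 0.57}
block_top {'pixel': [287.0, 249.1], 'conf': 0.96}
gauge_tab {'pixel': [242.1, 256.2], 'conf': 0.7}
gauge_mouth {'pixel': [244.9, 269.8], 'conf': 0.68}
[287.39706661 252.18356446] [284.89964473 211.66757711]
```

View pics/s9.png

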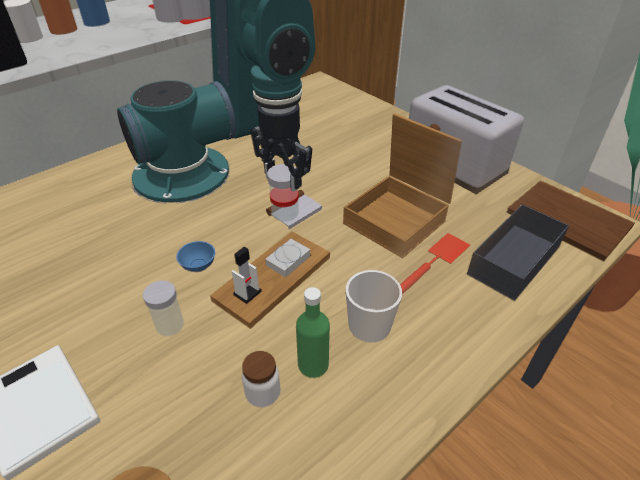

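The scene shows the flap upright, the block seated at (288,255) and the red-banded jar held level above it at (285,195). Lowering it now.

Request:
apply_moves:
  rows:
    - [0,0,-0.03,0,-1]
    - [0,0,-0.04,0,-1]
    - [0,0,-0.03,0,-1]
    - [0,0,-0.012,0,-1]
    - [0,0,0,0,-1]
    - [0,0,0,0,-1]
    - [0,0,-0.002,0,-1]
    - [0,0,-0.002,0,-1]
    - [0,0,0,0,-1]

```text
time: 23.65
tool_pos: [0.5094, 0.0017, 0.1158]
tcp_rot: [-2.412, 2.013, -0.001]
ft_force: [0.8, -0.3, -3.1]
finger_gap: 0.713
gripper_force: 39.8
```

Request:
apply_moves:
  rows:
    - [0,0,-0.001,0,-1]
    - [0,0,-0.001,0,-1]
    - [0,0,-0.001,0,-1]
    - [0,0,0,0,-1]

```text
time: 24.05
tool_pos: [0.5092, 0.0017, 0.1126]
tcp_rot: [-2.412, 2.013, -0.0]
ft_force: [-0.5, 0.3, -1.3]
finger_gap: 0.713
gripper_force: 40.2
```

Request:
apply_moves:
  rows:
    - [0,0,-0.0005,0,-1]
    - [0,0,0,0,-1]
    - [0,0,0,0,0.55]
    - [0,0,0,0,0.65]
    - [0,0,0,0,1]
    - [0,0,0,0,1]
    - [0,0,0,0,1]

```text
time: 24.75
tool_pos: [0.5093, 0.0017, 0.1121]
tcp_rot: [2.412, -2.013, 0.0]
ft_force: [0.5, 0.7, -0.0]
finger_gap: 1.0
gripper_force: 0.0
```

Request:
apply_moves:
  rows:
    - [0,0,0.02,0,1]
    - [0,0,0.04,0,1]
    - [0,0,0.045,0,1]
    - [0,0,0.045,0,1]
    - [0,0,0,0,1]
    - [0,0,0,0,1]
    - [0,0,0,0,1]

```text
time: 25.45
tool_pos: [0.5088, 0.0018, 0.261]
tcp_rot: [2.411, -2.012, -0.002]
ft_force: [0.4, 0.3, -0.1]
finger_gap: 0.999
gripper_force: 0.0
```

```bash
python3 w.py w10 gauge_tab gauge_mouth gauge_line jar_red=.038; python3 - <<'E'
from h import *
im=snapshot("scene"); save(im,"s10"); C=cam("wrist"); print(proj(C,np.array([.51,.0011,.143])))
c=np.hstack([im[150:330,170:350].repeat(2,0).repeat(2,1), snapshot("wrist")[0:360,160:520]]); save(c,"s10c"); print(state()["tool_pos"])
E
```

```text
25.5 [0.5087 0.0018 0.2608] toolx yaw -1.390850281864586
gauge_tab [312.7  51.4] 0.9 @z 0.116 [ 0.538  -0.1351  0.116 ]
gauge_mouth [317.1  63.7] 0.55 @z 0.095 [ 0.5339 -0.1315  0.095 ]
gauge_line [317.5  72.9] 0.9 @z 0.05 [ 0.5339 -0.1332  0.05  ]
jar_red [319.  211.8] 0.97 @z 0.038 [0.5075 0.0045 0.038 ]
[317.36720893 232.151439  ]
[0.50908625 0.00171448 0.26170871]
```

View pics/s10c.png

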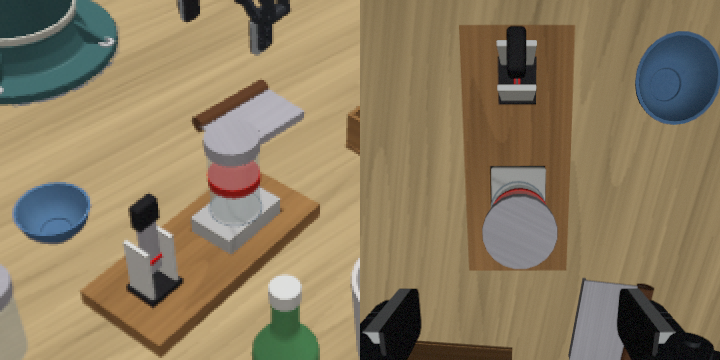

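The jar stands upright on the block's ring, and the gauge is untouched. Next I'll measure the tab and line heights on the gauge axis.

```bash
cat > g.py <<'E'
from h import *
np.set_printoptions(precision=4,suppress=True)
ax=(np.array([.5343,-.1313,0]),np.array([0,0,1.]))
for n in ("scene","wrist"):
    c=cam(n); snapshot(n)
    for q in("gauge_tab","gauge_line","gauge_mouth"):
        for d in spot_point(n,q)[:1]:
            x,e=tri([ray(c,d["pixel"]),ax]); print(n,q,round(d["conf"],2),np.round(d["pixel"],1),"z",x[2].round(4),"off",e[0]*2)
print(state()["tool_pos"],state()["time"])
E
python3 g.py
```

```text
scene gauge_tab 0.73 [239.3 255.8] z 0.1293 off 0.004073495642973837
scene gauge_line 0.83 [245.9 280.7] z 0.0546 off 0.0016110233758559122
scene gauge_mouth 0.79 [244.3 268.2] z 0.0923 off 0.002147153981677821
wrist gauge_tab 0.93 [314.7  53.1] z 0.1313 off 0.0018329198024770396
wrist gauge_line 0.59 [317.6  73.8] z 0.0573 off 9.841660493424866e-05
wrist gauge_mouth 0.56 [312.4  64.5] z 0.0965 off 0.004187602732616852
[0.5092 0.0017 0.2621] 26.2
```

Request:
apply_moves:
  rows:
    - [0.0063,-0.0333,0,0,1]
    - [0.0063,-0.0333,0,0,1]
    - [0.0063,-0.0333,0,0,1]
    - [0.0062,-0.0331,0,0,1]
    - [0,0,-0.045,0,1]
    - [0,0,-0.045,0,1]
    - [0,0,-0.04,0,1]
    - [0,0,-0.02,0,1]
    - [0,0,0,0,1]
    - [0,0,0,0,-1]
    - [0,0,0,0,-1]
    - [0,0,0,0,-1]
  grip_force: 40

```text
time: 27.4
tool_pos: [0.5351, -0.1316, 0.1134]
tcp_rot: [-2.412, 2.012, -0.003]
ft_force: [0.5, 0.2, -0.2]
finger_gap: 0.518
gripper_force: 0.0
```

Request:
apply_moves:
  rows:
    - [0,0,0,0,-1]
    - [0,0,0,0,-1]
    - [0,0,0,0,-1]
    - [0,0,0,0,-1]

```text
time: 27.8
tool_pos: [0.535, -0.1313, 0.1125]
tcp_rot: [-2.412, 2.012, -0.002]
ft_force: [4.2, 0.6, 3.0]
finger_gap: 0.155
gripper_force: 44.2
```

Request:
apply_moves:
  rows:
    - [0,0,0.008,0,-1]
    - [0,0,0.008,0,-1]
    - [0,0,0.008,0,-1]
    - [0,0,0.008,0,-1]
    - [0,0,0.005,0,-1]
    - [0,0,0,0,-1]
    - [0,0,0,0,-1]

```text
time: 28.5
tool_pos: [0.5349, -0.1314, 0.1494]
tcp_rot: [-2.412, 2.012, -0.002]
ft_force: [6.1, 1.4, 1.4]
finger_gap: 0.159
gripper_force: 43.9
```

```bash
python3 g.py; python3 - <<'E'
from h import *
im=snapshot("scene"); save(im,"s11")
C=cam("scene"); h=cv2.cvtColor(im,cv2.COLOR_RGB2HSV); 
k=((h[...,1]>130)&(h[...,2]>90)&((h[...,0]<6)|(h[...,0]>174))).astype(np.uint8); k[:230]=0;k[300:]=0;k[:,:220]=0;k[:,270:]=0
ys,xs=np.nonzero(k); print(len(xs),xs.mean() if len(xs) else 0,ys.mean() if len(xs) else 0, ys.min(),ys.max())
if len(xs): print(tri([ray(C,(xs.mean(),ys.mean())),(np.array([.5343,-.1313,0]),np.array([0,0,1.]))]))
E
```

```text
scene gauge_tab 0.5 [241.  242.4] z 0.1645 off 0.0031646340859781937
scene gauge_line 0.62 [240.7 269.7] z 0.0896 off 0.00558903696243717
scene gauge_mouth 0.56 [243.1 273. ] z 0.0789 off 0.001755383491065585
wrist gauge_tab 0.81 [317.  317.7] z 0.1677 off 0.0012156156450898483
wrist gauge_line 0.79 [316.5 258.5] z 0.0932 off 0.0019952373937145813
wrist gauge_mouth 0.74 [319.5 256.5] z 0.0891 off 0.00010579584116664738
[ 0.535  -0.1313  0.1494] 28.9
23 243.56521739130434 268.60869565217394 265 272
(array([ 0.53442796, -0.13106346,  0.09144064]), [0.00026893138255993114, 0.00026893138255995656])
```

```bash
python3 - <<'E'
from h import *
C=cam("scene"); p=np.array([.5343,-.1313]); a=.18; X=np.array([np.cos(a),np.sin(a)]); Y=np.array([-np.sin(a),np.cos(a)])
for sx in(-.017,.017):
    for sy in(-.02,.02): print(sx,sy,proj(C,np.append(p+X*sx+Y*sy,.095)).round(1),proj(C,np.append(p+X*sx+Y*sy,.02)).round(1))
for n in("s10","s11"):
    im=cv2.imread(f"pics/{n}.png"); h=cv2.cvtColor(im,cv2.COLOR_BGR2HSV)
    k=(h[...,1]<45)&(h[...,2]>130)
    print(n,[(x,np.nonzero(k[250:305,x])[0].min()+250,np.nonzero(k[250:305,x])[0].max()+250) for x in range(228,264) if k[250:305,x].any()])
    r=((h[...,1]>130)&(h[...,2]>90)&((h[...,0]<6)|(h[...,0]>174)));r[:230]=0;r[300:]=0;r[:,:220]=0;r[:,270:]=0
    ys,xs=np.nonzero(r); print(len(xs),xs.min(),xs.max(),ys.min(),ys.max(),tri([ray(C,(xs.mean(),ys.mean())),(np.append(p,0),np.array([0,0,1.]))])[0])
E
```

```text
-0.017 -0.02 [230.3 269.2] [234.6 293.4]
-0.017 0.02 [244.2 258.5] [247.7 282.8]
0.017 -0.02 [242.  276.7] [245.8 301. ]
0.017 0.02 [255.8 265.7] [258.9 290. ]
s10 [(232, np.int64(270), np.int64(275)), (233, np.int64(270), np.int64(280)), (234, np.int64(271), np.int64(286)), (235, np.int64(271), np.int64(292)), (236, np.int64(272), np.int64(292)), (237, np.int64(273), np.int64(292)), (238, np.int64(273), np.int64(293)), (239, np.int64(273), np.int64(294)), (240, np.int64(274), np.int64(294)), (241, np.int64(275), np.int64(295)), (242, np.int64(275), np.int64(296)), (243, np.int64(276), np.int64(296)), (244, np.int64(277), np.int64(297)), (245, np.int64(287), np.int64(298)), (246, np.int64(294), np.int64(297)), (248, np.int64(263), np.int64(264)), (249, np.int64(263), np.int64(268)), (250, np.int64(264), np.int64(284)), (251, np.int64(265), np.int64(285)), (252, np.int64(265), np.int64(285)), (253, np.int64(266), np.int64(286)), (254, np.int64(266), np.int64(287)), (255, np.int64(267), np.int64(287)), (256, np.int64(270), np.int64(288)), (257, np.int64(278), np.int64(289)), (258, np.i
[... 444 characters left out ...]
p.int64(295)), (242, np.int64(275), np.int64(296)), (243, np.int64(276), np.int64(297)), (244, np.int64(279), np.int64(297)), (245, np.int64(287), np.int64(298)), (246, np.int64(274), np.int64(298)), (247, np.int64(273), np.int64(282)), (248, np.int64(263), np.int64(283)), (249, np.int64(263), np.int64(284)), (250, np.int64(264), np.int64(284)), (251, np.int64(265), np.int64(285)), (252, np.int64(265), np.int64(286)), (253, np.int64(266), np.int64(286)), (254, np.int64(266), np.int64(287)), (255, np.int64(267), np.int64(288)), (256, np.int64(270), np.int64(288)), (257, np.int64(278), np.int64(289)), (258, np.int64(286), np.int64(288))]
23 239 248 265 272 [ 0.53442796 -0.13106346  0.09144064]
```

Request:
apply_moves:
  rows:
    - [0,0,0.0015,0,-1]
    - [0,0,0,0,-1]
    - [0,0,0,0,-1]
    - [0,0,0,0,0.2]
    - [0,0,0,0,1]
    - [0,0,0,0,1]
    - [0,0,0,0,1]
    - [0,0,0,0,1]
    - [0,0,0.03,0,1]
    - [0,0,0.045,0,1]
    - [0,0,0.045,0,1]
    - [0,0,0,0,1]

```text
time: 30.15
tool_pos: [0.5359, -0.1319, 0.2759]
tcp_rot: [-2.41, 2.011, -0.012]
ft_force: [0.5, 0.0, -1.6]
finger_gap: 1.002
gripper_force: 0.0
```

Request:
apply_moves:
  rows:
    - [-0.02,0.045,0,0,1]
    - [-0.02,0.045,0,0,1]
    - [0,0.04,0,0,1]
    - [0,0,0,0,1]
    - [0,0,0,0,1]

```text
time: 30.65
tool_pos: [0.4942, -0.0007, 0.2706]
tcp_rot: [2.414, -2.01, 0.0]
ft_force: [0.5, -0.3, -0.4]
finger_gap: 0.996
gripper_force: 0.0
```

```bash
python3 g.py; python3 - <<'E'
from h import *
im=snapshot("scene"); save(im,"s12")
C=cam("scene"); h=cv2.cvtColor(im,cv2.COLOR_RGB2HSV); 
k=((h[...,1]>130)&(h[...,2]>90)&((h[...,0]<6)|(h[...,0]>174))).astype(np.uint8); k[:230]=0;k[300:]=0;k[:,:220]=0;k[:,270:]=0
ys,xs=np.nonzero(k); print(len(xs),xs.mean(),ys.mean(),xs.min(),xs.max(),ys.min(),ys.max())
print(tri([ray(C,(xs.mean(),ys.mean())),(np.array([.5343,-.1313,0]),np.array([0,0,1.]))])[0])
for q in("jar_red","jar_plain","block_top"):
    for d in spot_point("scene",q)[:1]: print(q,d, atz(C,d["pixel"],.0 if q=="jar_plain" else .038))
E
```

```text
scene gauge_tab 0.91 [240.3 240.4] z 0.17 off 0.002387473001766069
scene gauge_line 0.8 [242.4 271. ] z 0.085 off 0.0025565109971579705
scene gauge_mouth 0.6 [245.5 269.6] z 0.0877 off 0.004159990715205015
wrist gauge_tab 0.82 [291.6  45.3] z 0.1656 off 0.0016672196135623545
wrist gauge_line 0.88 [302.6  69.4] z 0.0884 off 0.0022349792251983155
wrist gauge_mouth 0.65 [298.5  70. ] z 0.0902 off 0.0014371173294913029
[ 0.4944 -0.0019  0.2705] 31.05
24 243.20833333333334 268.2916666666667 238 248 265 272
[ 0.53427935 -0.13133826  0.09251577]
jar_red {'pixel': [288.0, 249.2], 'conf': 0.85} [0.503052   0.00826244 0.038     ]
jar_plain {'pixel': [165.8, 326.0], 'conf': 0.98} [ 4.86233348e-01 -3.04818925e-01  1.11022302e-16]
block_top {'pixel': [288.8, 251.2], 'conf': 0.78} [0.5095444  0.00548299 0.038     ]
```

Request:
apply_moves:
  rows:
    - [-0.035,-0.015,0,0,1]
    - [-0.035,-0.015,0,0,1]
    - [-0.035,-0.015,-0.035,0,1]
    - [-0.03,-0.015,-0.035,0,1]
    - [0,0,0,0,1]
    - [0,0,0,0,1]
    - [0,0,0,0,1]

```text
time: 31.95
tool_pos: [0.3619, -0.0611, 0.2027]
tcp_rot: [-2.412, 2.012, -0.003]
ft_force: [1.3, -1.0, -0.1]
finger_gap: 0.999
gripper_force: 0.0
```

```bash
python3 g.py; python3 - <<'E'
from h import *
C=cam("wrist"); im=snapshot("wrist"); save(im,"w13"); h=cv2.cvtColor(im,cv2.COLOR_RGB2HSV)
p=np.array([.5343,-.1313]); a=.18; X=np.array([np.cos(a),np.sin(a)]); Y=np.array([-np.sin(a),np.cos(a)])
f=lambda sx,sy,z: proj(C,np.append(p+X*sx+Y*sy,z))
print("cam",C[2][:3,3]); c=f(0,0,.095); print("mouth",c,"1mm up",f(0,0,.096)-c)
for sx in(-.017,.017):
    for sy in(-.02,.02): print(sx,sy,f(sx,sy,.095).round(1))
print("line ends",f(0,-.013,.095),f(0,.013,.095))
u,v=c.astype(int); q=np.s_[max(0,v-45):v+45,max(0,u-45):u+45]
r=((h[...,1]>130)&(h[...,2]>60)&((h[...,0]<6)|(h[...,0]>174))); m=np.zeros_like(r); m[q]=r[q]; ys,xs=np.nonzero(m)
print("red",len(xs),xs.mean(),ys.mean(),xs.min(),xs.max(),ys.min(),ys.max())
w=(h[...,1]<45)&(h[...,2]>90)
for y in range(max(0,v-35),v+36,2):
    print(y,''.join('R' if m[y,x] else 'w' if w[y,x] else '#' if h[y,x,2]<50 else '.' for x in range(max(0,u-45),min(640,u+45))))
print(max(0,u-45))
E
```

```text
scene gauge_tab 0.76 [239.4 242.3] z 0.1654 off 0.00011801971102011851
scene gauge_line 0.6 [241.8 267.6] z 0.0951 off 0.002715272152395584
scene gauge_mouth 0.75 [262.4 389.5] z -0.3823 off 0.0020730360927137957
wrist gauge_mouth 0.93 [98.7 99. ] z 0.0937 off 0.0015581754005877958
[ 0.3608 -0.0608  0.2019] 32.35
cam [ 0.37280191 -0.12781074  0.34312907]
mouth [ 95.71594052 100.60629458] 1mm up [-0.90374058 -0.17788599]
-0.017 -0.02 [115.   69.6]
-0.017 0.02 [123.  129.6]
0.017 -0.02 [67.8 70.8]
0.017 0.02 [ 77.4 130.3]
line ends [92.82718773 80.95613726] [ 98.58702026 119.79194881]
red 270 95.35555555555555 100.38148148148149 90 101 80 120
65 ..........................................................................................
67 ..........................................................................................
69 ..........................................................................................
71 .............................................wwwwwwwwwwwwwwwwwwwww........................
73 ....................wwwwwwwwwwwwwwwwwwwwwwwwwwwwwwwwwwwwwwwwwwwwwww...ww
[... 2253 characters left out ...]
................################
123 .................................................wwwwwwwwwwwwwwwwwwwwwwww.....############
125 ............................wwwwwwwwwwwwwwwwwwwwwwwwwwwwwwwwwwwwwwwwwwwwwwww.w.wwww.....ww
127 ............................wwwwwwwwwwwwwwwwwwwwwwwwwwwwwwwwwwwwwwwwwwwwwww.ww.w.w...w.w.w
129 .............................wwwwwwwwwwwwwwwwwwwwwwwwwwwwwwwwwwwwwwwwwwwwwwwwww.ww...w...w
131 ................................................wwwwwwwwwwwwwwwwwwwwwwwwwwwwwwwwwwwwwwwwww
133 ...........................................................................wwww.w.w.ww....
135 ............................................................................##############
50
```

```bash
python3 -c "
from station import *
print(sign_off())"
```

```text
the job is handed in; nothing more can be done
None
```

I handed the job in at about 32 s: flap open, block pressed home, red-banded jar upright on the ring, gauge line measured within about 2 mm of the housing top; no verdict came back, and I viewed 11 pictures, one over the limit.

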